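# Load the ballast box, fit its pinned cover and lock it with the cam

### The job

Get the race car's ballast box ready: take every plastic spacer out of its bays and put it in the blue parts tray, and lay every steel weight in the box, one to a bay and flat on the bay floor. Then lower the cover by its handle, level, onto both locating pins until it lies fully down on the pillars (lower it in the grip, do not drop it), and only then turn the cam knob clockwise until its lobe bears firmly on the cover's edge and stays so. Do not disturb the wheel, the spray can or the screwdriver.

Things in the scene. Friction and masses are not known exactly. Their poses are not given: they have to be found in the camera images.
- box: Aluminium ballast box fixed to the bench, 62 (x) by 218 (y) mm. Origin: on the bench, under the middle bay; z up. Along its y: three low-lipped bays at -40, 0 and +40 mm; at each end a pillar 38 mm high, 62 (x) by 30 (y) mm, centred at y = -71 and +71 mm, each with a locating pin on top; and the eccentric cam on a post at y = +108 mm.
- bay_a (a point): Centre of the floor of the bay at box y = -40 mm. Each bay is 50 (box x) by 32 (box y) mm inside; its floor is 4 mm above the bench and its lips stand 6 mm above that floor (10 mm above the bench); lips are 6 mm thick outside, 8 mm between bays.
- bay_b (a point): Centre of the floor of the middle bay.
- bay_c (a point): Centre of the floor of the bay at box y = +40 mm (next to the cam).
- pin_a (a point): Tip of the locating pin at box y = -72 mm. Steel pin of 10 mm diameter standing 16 mm above the pillar's top; the upper 7 mm taper to 4 mm diameter. Tip 54 mm above the bench.
- pin_b (a point): Tip of the other locating pin, the same, at box y = +72 mm.
- cam (a joint): Cam angle, rad: 0 open, grows clockwise seen from above, to 2.8; it stays where left (friction 0.05 N m). Steel disc, radius 20 mm, 36 to 50 mm above the bench, reaching 20 - 6 cos(angle) mm towards the cover, whose seated edge is 22 mm from the axis. It meets the edge at 1.7 to 2.1 and bears firmly at 2.1 to 2.5, where turning gets stiff (0.2 N m is plenty). Keep it below 1.3 until the cover is down.
- cam_grip (a point): Centre of the cam's black bar grip, on the cam's vertical axis, 68 mm above the bench. The bar is 44 mm long along this point's x axis, 12 mm wide (y) and 28 mm high (54 to 82 mm above the bench). At cam angle 0 its x axis is the box's x axis; it turns with the cam.
- cover: Loose aluminium plate, 60 (x) by 172 (y) by 8 mm, 0.22 to 0.37 kg, with a 12.5 mm hole at y = -72 and +72 mm and a black rib handle in the middle of its top: 14 (x) by 60 (y) mm, 30 mm high. Origin: centre of the plate's underside; z up. Alike both ways round. Seated: underside 38 mm above the bench, centred over the box's origin, y along the box's y.
- tray: Fixed blue plastic parts tray, 170 (x) by 85 (y) mm outside, walls 4 mm thick and 22 mm high, floor 4 mm thick. Origin: centre of its underside.
- weight1: Loose bright steel weight, a plain bar of 44 (x) by 28 (y) by 28 (z) mm, 0.2 to 0.35 kg, any of its four long faces may be down. Origin: its centre; x along its length. Absent from some starts.
- weight2: Loose bright steel weight, a plain bar of 44 (x) by 28 (y) by 28 (z) mm, 0.2 to 0.35 kg, any of its four long faces may be down. Origin: its centre; x along its length. Absent from some starts.
- weight3: Loose bright steel weight, a plain bar of 44 (x) by 28 (y) by 28 (z) mm, 0.2 to 0.35 kg, any of its four long faces may be down. Origin: its centre; x along its length. Absent from some starts.
- spacer1: Loose grey plastic spacer, at the start standing in a bay with its long side along the box's x: base 44 (x) by 28 (y) by 14 mm high with a round post of 18 mm diameter and 42 mm length on top (56 mm in all), 0.05 kg. Origin: centre of the base's underside; z up along the post. Absent from some starts.
- spacer2: Loose grey plastic spacer, at the start standing in a bay with its long side along the box's x: base 44 (x) by 28 (y) by 14 mm high with a round post of 18 mm diameter and 42 mm length on top (56 mm in all), 0.05 kg. Origin: centre of the base's underside; z up along the post. Absent from some starts.
- spacer3: Loose grey plastic spacer, at the start standing in a bay with its long side along the box's x: base 44 (x) by 28 (y) by 14 mm high with a round post of 18 mm diameter and 42 mm length on top (56 mm in all), 0.05 kg. Origin: centre of the base's underside; z up along the post. Absent from some starts.
- wheel: Bystander: loose foam-tyred wheel lying flat, 68 mm diameter, 38 mm high, beyond the box. Origin: centre of its underside.
- spray_can: Bystander: upright spray can, 54 mm diameter, about 160 mm high. Origin: centre of its underside.
- screwdriver: Bystander: screwdriver lying on the bench between the robot and the box.
Mind the look-alikes: they are no part of the job. Of the things that look like the tray, the middle-sized one is meant.

How it is judged (in metres and radians):
On the way, in this order (a step that is already met when the one before it is completed fails the run):
1. every spacer is in the parts tray and every weight lies flat in a bay, with the cover not yet on (x of spacer1 in the frame of tray between -0.082 and 0.082 m and y of spacer1 in the frame of tray between -0.04 and 0.04 m and z of each of spacer1, spacer2, spacer3 in the frame of tray below 0.035 m and x of spacer2 in the frame of tray between -0.082 and 0.082 m and y of spacer2 in the frame of tray between -0.04 and 0.04 m and x of spacer3 in the frame of tray between -0.082 and 0.082 m and y of spacer3 in the frame of tray between -0.04 and 0.04 m and x of weight1 in the frame of box between -0.008 and 0.008 m and y of weight1 in the frame of box between -0.046 and 0.046 m and z of weight1 in the frame of box between 0.012 and 0.0215 m and x of weight2 in the frame of box between -0.008 and 0.008 m and y of weight2 in the frame of box between -0.046 and 0.046 m and z of weight2 in the frame of box between 0.012 and 0.0215 m and x of weight3 in the frame of box between -0.008 and 0.008 m and y of weight3 in the frame of box between -0.046 and 0.046 m and z of weight3 in the frame of box between 0.012 and 0.0215 m and horizontal distance between cover and box above 0.06 m), for 0.2 s.
2. the cover, held by the gripper, is level with both pins entered in its holes (x of cover in the frame of box between -0.003 and 0.003 m and y of cover in the frame of box between -0.003 and 0.003 m and angle between the y axis of cover and the y axis of box, either way round below 0.05 rad and angle between cover's own z axis and vertical below 0.03 rad and z of cover in the frame of box between 0.035 and 0.05 m and contact force between the fingers and cover above 0.5 N), for 0.1 s.
3. the cover lies fully down on both pillars and the cam's lobe bears on its edge (x of cover in the frame of box between -0.003 and 0.003 m and y of cover in the frame of box between -0.003 and 0.003 m and angle between the y axis of cover and the y axis of box, either way round below 0.05 rad and angle between cover's own z axis and vertical below 0.03 rad and z of cover in the frame of box between 0.035 and 0.0405 m and contact force between cam and cover above 3 N and value of joint cam above 1.6 rad), for 0.2 s.
At the end, for the whole second after the job is handed in: Spacers in the tray; weights on bay floors (within 3.5 mm), one to a bay; cover on both pins, level to 0.03 rad, centred to 3 mm, aligned to 0.05 rad and within 2.5 mm of fully down; cam turned past 1.6 rad, its lobe pressing the cover with over 3 N; all released and at rest (all of step 3 and x of spacer1 in the frame of tray between -0.082 and 0.082 m and y of spacer1 in the frame of tray between -0.04 and 0.04 m and z of each of spacer1, spacer2, spacer3 in the frame of tray below 0.035 m and x of spacer2 in the frame of tray between -0.082 and 0.082 m and y of spacer2 in the frame of tray between -0.04 and 0.04 m and x of spacer3 in the frame of tray between -0.082 and 0.082 m and y of spacer3 in the frame of tray between -0.04 and 0.04 m and x of weight1 in the frame of box between -0.008 and 0.008 m and y of weight1 in the frame of box between -0.046 and 0.046 m and z of weight1 in the frame of box between 0.012 and 0.0215 m and x of weight2 in the frame of box between -0.008 and 0.008 m and y of weight2 in the frame of box between -0.046 and 0.046 m and z of weight2 in the frame of box between 0.012 and 0.0215 m and x of weight3 in the frame of box between -0.008 and 0.008 m and y of weight3 in the frame of box between -0.046 and 0.046 m and z of weight3 in the frame of box between 0.012 and 0.0215 m and linear speed of cover below 0.02 m/s and linear speed of each of weight1, weight2, weight3, spacer1, spacer2, spacer3 below 0.03 m/s); the robot touches nothing.
It fails at once if the wheel is moved by more than 3 cm (distance of wheel from where it was at the start of the episode above 0.03 m).
It fails at once if the spray can is moved by more than 3 cm (distance of spray_can from where it was at the start of the episode above 0.03 m).
It fails at once if the screwdriver is moved by more than 3 cm (distance of screwdriver from where it was at the start of the episode above 0.03 m).
Of weight1, weight2, weight3 only 2 to 3 are there at a start; the rules pass over those that are not, and their reading is None.
Of spacer1, spacer2, spacer3 only 2 to 3 are there at a start; the rules pass over those that are not, and their reading is None.
At some moment in a run one of weight1, weight2, weight3, cover may be knocked a few centimetres aside while the robot is not near it.
Once in a run the grip may slacken for a moment while it holds something.
It also fails if it takes over 210 s, if anything falls off the work surface, if the arm or the gripper's body presses on something with over 40 N, if the wrist force passes 120 N, or if a joint passes its speed limit or range.

### The arm

A 6-joint arm with a two-finger parallel gripper is mounted at the origin on the work surface. World frame = base frame: x ahead of the robot, y to its left, z up, the work surface at z = 0. Lengths are in mm, angles in degrees, forces in N, time in s.
With the tool pointing down it reaches from about 275 to 850 mm from the base axis. Payload 5.2 kg.
Tool frame: the origin (TCP) lies midway between the tips of the shut fingers; the grasp point (between the pads) lies grip_depth behind it (grip_depth is the distance from the TCP to the grasp point, in mm); z points along the fingers, y is the line along which they close (so a half turn about z gives the same grasp; the last joint's range is limited). The gripper opens to 85 mm and grips with 20 to 120 N. Pads are 22 mm wide; open, the fingers measure 114 mm over their backs; the gripper's body (76 mm by 85 mm) begins 54 mm behind the grasp point. The pads swing forward as they close: fully open they stand 13 mm farther back than shut.
Start: joints at [-80.088, 14.817, 87.949, -0, 77.235, -11.62], TCP at [201.88, -511.615, 231.31] pointing down, gripper open.
Joint ranges: [-179.93, 179.93], [-52.35, 119.4], [10.71, 147.94], [-69.91, 249.91], [12.55, 155.21], [-178.61, 178.61]. Speed limits (degrees/s): [147.25, 147.25, 180, 180, 180, 180].

### API

Orientations are given as [roll, pitch, yaw] about the fixed x, y, z axes, in that order (R = Rz(yaw) Ry(pitch) Rx(roll)).
In Python, from bench import move_pose, servo_line, set_joints, set_gripper, pause, inverse_kinematics, grab_frame, camera_info, PlanningError, close_job, read_clock, read_qpos, read_dq, read_tau, read_ee_pos, read_eef_rot, read_contact_force, read_torque, read_gripper_width, read_grasp_force, grip_depth gives the robot as it stands. Calls block until the motion is done:
- move_pose(position, orientation): joint-space move of the TCP to a pose.
- servo_line(position, rotation=None, v=150, guard=None): straight line of the TCP; rotation=None keeps the orientation; v is the mean speed in mm/s. With guard (N) it stops when the force on the tool has changed by that much, and returns True; else False.
- set_joints(angles): joint-space move.
- set_gripper(opening): finger opening in mm; the grip force is fixed at half the most; returns when the fingers have stopped.
- pause(seconds).
- inverse_kinematics(position, orientation): joint angles nearest the present ones, or None.
- grab_frame(name): name is "side" or "top" or "wrist"; returns the picture (420x560x3 uint8, blue, green, red); there is no depth.
- camera_info(name): a dict with "fx", "fy", "cx", "cy" (pixels), "cam_to_world" (4x4, takes a point from camera to world coordinates). Camera axes: x right, y up, looking along -z (the intrinsics and any distortion apply to the point x, -y, -z); pixel columns grow to the right and rows downward; lengths in mm; the calibration is good to about 2 mm. A picture is of the moment at which its call begins: read the wrist's pose just before it. camera_info takes no time and is no camera call; for the wrist camera it gives the pose at the moment of the call.
A pose or a line that the arm cannot do raises PlanningError and nothing moves.
- close_job(): hands the job in; it is judged then, once.
Readings, each from a call of its own:
- read_clock(): time.
- read_qpos(): joint angles.
- read_dq(): joint speeds.
- read_tau(): joint torques, N m.
- read_ee_pos(): TCP position.
- read_eef_rot(): TCP orientation.
- read_contact_force(): force on the tool from outside, world axes, zero at the start.
- read_torque(): the same for the moment, N m.
- read_gripper_width(): finger opening in mm.
- read_grasp_force(): force on a finger pad.
Only numpy, scipy, OpenCV 4.12 (cv2) and the standard library are available. Lean on these libraries where they do the work, as an engineer would, in place of code of your own. Each camera call takes 0.05 s, during which the arm holds its last target. There are 200 camera calls.

## Working session

There is one attempt and no reset: what is moved stays moved. The work goes in short steps, each a Python script; the robot and the scene stay as the last script left them, time stands still between calls to the robot, and variables do not carry over. Pictures are saved under pics/ and viewed, at most 14 in all, crops included, and the job is handed in when it is done.

```bash
ls; mkdir -p pics
python3 - <<'E'
from bench import *
import cv2, numpy as np
for n in ("top","side"):
    im=grab_frame(n); cv2.imwrite(f"pics/{n}0.png",im)
    c=camera_info(n); print(n,{k:(np.round(v,3).tolist() if k=="cam_to_world" else v) for k,v in c.items()})
c=camera_info("wrist");print(c); print(grip_depth,read_clock(),read_eef_rot())
E
```

```text
pics
top {'fx': 497.5328328152269, 'fy': 497.5328328152269, 'cx': 279.7660414508366, 'cy': 212.52589012605168, 'cam_to_world': [[0.014, 0.979, -0.202, 282.795], [-1.0, 0.014, -0.003, 43.128], [-0.0, 0.202, 0.979, 1163.964], [0.0, 0.0, 0.0, 1.0]]}
side {'fx': 527.8159602894541, 'fy': 527.8159602894541, 'cx': 279.9125905573779, 'cy': 203.92347941752038, 'cam_to_world': [[0.999, 0.018, -0.044, 443.509], [-0.044, 0.687, -0.726, -1017.383], [0.017, 0.727, 0.687, 1071.652], [0.0, 0.0, 0.0, 1.0]]}
{'fx': 333.64060762154725, 'fy': 333.64060762154725, 'cx': 269.77530663293373, 'cy': 214.1976123558428, 'cam_to_world': array([[ 3.66667124e-01,  8.88008092e-01,  2.77483060e-01,
         2.72509872e+02],
       [-9.30350426e-01,  3.50560701e-01,  1.07495486e-01,
        -4.82979483e+02],
       [-1.81779487e-03, -2.97571544e-01,  9.54697791e-01,
         3.72885552e+02],
       [ 0.00000000e+00,  0.00000000e+00,  0.00000000e+00,
         1.00000000e+00]])}
18.700000000000003 0.1 [-1.79903187e+02 -1.95415072e-02  2.15301044e+01]
```

View pics/top0.png

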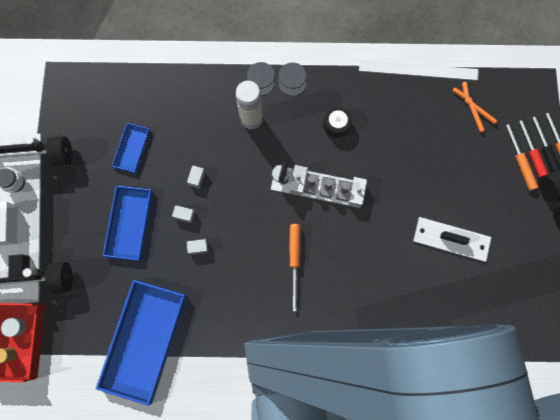

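View pics/side0.png

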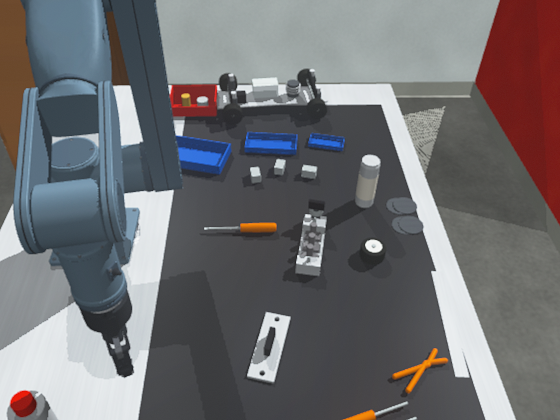

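The top view shows three weights at (196,177), (183,214) and (197,246). The box is at (320,186), with the cam at its left end (282,173) and three spacers in the bays. The cover is at (453,240).

Tray candidates are small (132,148), middle (128,223) and large (142,342). The middle-sized one, (128,223), fits the description. I'll confirm it in an enlarged crop and take wrist views.

```bash
cat > h.py <<'E'
from bench import *
import numpy as np, cv2
def p2w(c,u,v,z):
    M=np.array(c["cam_to_world"]); d=M[:3,:3]@np.array([(u-c["cx"])/c["fx"],-(v-c["cy"])/c["fy"],-1.])
    o=M[:3,3]; return o+d*(z-o[2])/d[2]
def w2p(c,P):
    M=np.array(c["cam_to_world"]); p=(np.asarray(P)-M[:3,3])@M[:3,:3]
    return np.stack([c["cx"]+c["fx"]*p[...,0]/-p[...,2], c["cy"]-c["fy"]*p[...,1]/-p[...,2]],-1)
def box_poly(c,xy,yaw,L,W,z):  # rectangle corners in pixels
    a=np.radians(yaw); R=np.array([[np.cos(a),-np.sin(a)],[np.sin(a),np.cos(a)]])
    q=np.array([[1,1],[1,-1],[-1,-1],[-1,1]])*[L/2,W/2]@R.T+xy
    return w2p(c,np.c_[q,np.full(4,z)])
def wrist():
    c=camera_info("wrist"); return grab_frame("wrist"),c
E
python3 - <<'E'
from h import *
c=camera_info("top"); im=cv2.imread("pics/top0.png")
for n,z,ps in [("weights",28,[(196,177),(183,214),(197,246)]),("tray",22,[(120,187),(155,188),(104,258),(139,260),(129,223)]),("trayS",22,[(124,125),(151,126),(112,170),(138,172)]),("trayL",22,[(135,282),(186,296),(97,390),(150,404)]),("cam",82,[(282,173)]),("box",56,[(312,180),(328,184),(345,187)]),("cover",8,[(453,240),(423,231),(486,246)]),("can",160,[(248,90)]),("wheel",38,[(338,121)]),("scr",10,[(294,226),(296,310)])]:
    for p in ps: print(n,p,p2w(c,*p,z).round(0)[:2])
cv2.imwrite("pics/crop.png",cv2.resize(im[110:420,80:390],None,fx=1.9,fy=1.9,interpolation=cv2.INTER_CUBIC))
E
```

```text
weights (196, 177) [600. 246.]
weights (183, 214) [511. 272.]
weights (197, 246) [436. 236.]
tray (120, 187) [575. 426.]
tray (155, 188) [574. 343.]
tray (104, 258) [406. 449.]
tray (139, 260) [403. 368.]
tray (129, 223) [489. 398.]
trayS (124, 125) [731. 428.]
trayS (151, 126) [729. 362.]
trayS (112, 170) [617. 448.]
trayS (138, 172) [613. 386.]
trayL (135, 282) [352. 374.]
trayL (186, 296) [323. 256.]
trayL (97, 390) [118. 440.]
trayL (150, 404) [ 90. 322.]
cam (282, 173) [597.  42.]
box (312, 180) [589. -27.]
box (328, 184) [580. -64.]
box (345, 187) [ 574. -103.]
cover (453, 240) [ 461. -361.]
cover (423, 231) [ 482. -291.]
cover (486, 246) [ 448. -437.]
can (248, 90) [761. 119.]
wheel (338, 121) [742. -90.]
scr (294, 226) [489.  13.]
scr (296, 310) [295.   6.]
```

View pics/crop.png

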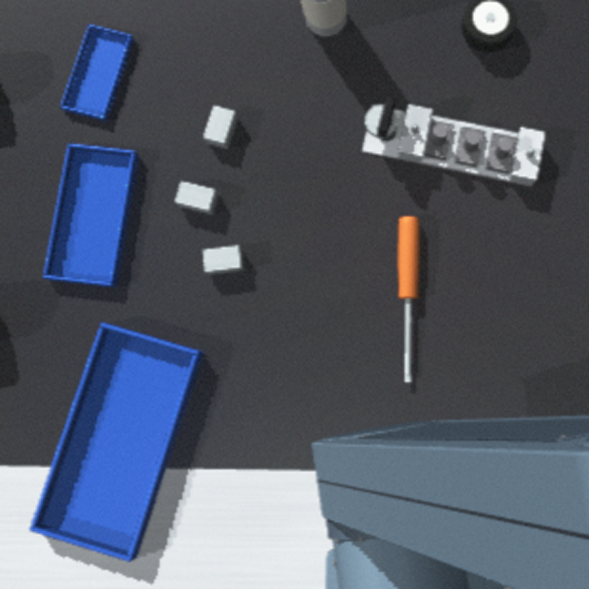

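The crop confirms the middle tray: it measures about 170 x 83 mm, centred near (489,397) with yaw about -8°. The small one and the large one don't fit. Next come close wrist views of the box, weights and cover.

Run:
```python
from h import *
ims=[]
for n,p,y in [("cover",(463,-363,190),77),("box",(582,-55,190),79),("weights",(517,250,210),90)]:
    move_pose(p,[180,0,y]); pause(.2); im,c=wrist(); np.savez(f"{n}.npz",im=im,**c); cv2.imwrite(f"pics/w_{n}.png",im)
print(read_clock(),read_qpos())
a=cv2.imread("pics/w_cover.png"); b=cv2.imread("pics/w_weights.png")
cv2.imwrite("pics/w_cw.png",cv2.resize(np.vstack([a,b]),None,fx=.71,fy=.71,interpolation=cv2.INTER_AREA))
cv2.imwrite("pics/w_boxL.png",cv2.resize(cv2.imread("pics/w_box.png"),None,fx=1.4,fy=1.4,interpolation=cv2.INTER_CUBIC))
```

```text
4.45 [ 1.45616621e+01  1.81583729e+01  8.64162954e+01 -7.65302519e-03
  7.54370111e+01  1.46757652e+01]
```

View pics/w_boxL.png

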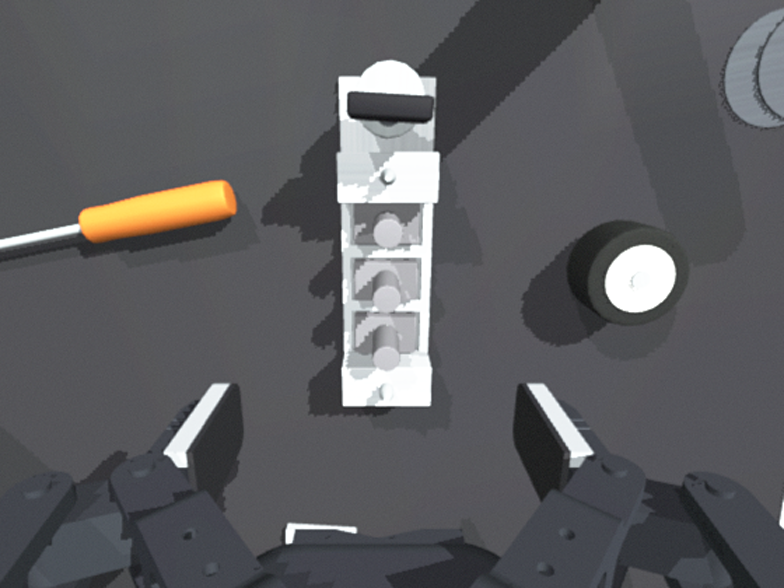

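View pics/w_cw.png

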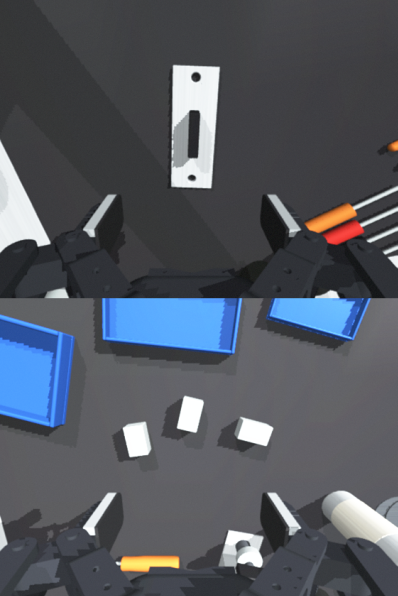

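The wrist views show these positions:
- **Box (1.4x picture):** cam bar (390,106), upper pillar corners (338,152) to (439,203), spacer posts (388,228), (386,297) and (387,356), lower pillar bottom corners (343,405) and (431,405).
- **Weights (0.71x picture):** (136,440), (190,414) and (255,431).
- **Cover (0.71x picture):** (193,127).

Next I fit models to the edges.

```bash
cat >> h.py <<'E'
from scipy.optimize import minimize
from scipy.ndimage import map_coordinates
# model: list of (cx,cy,L,W,z) rectangles in the object's frame
RECTS={"box":[(0,71,62,30,38),(0,-71,62,30,38),(0,108,44,12,82)],"weight":[(0,0,44,28,28)],
       "cover":[(0,0,60,172,8),(0,0,14,60,38)],"tray":[(0,0,170,85,22)],
       "boxd":[(0,71,62,30,38),(0,-71,62,30,38)]}
def segs(model,p,dz=0):
    a=np.radians(p[2]); R=np.array([[np.cos(a),-np.sin(a)],[np.sin(a),np.cos(a)]]); S=[]
    for x,y,L,W,z in RECTS[model]:
        q=(np.array([[1,1],[1,-1],[-1,-1],[-1,1]])*[L/2,W/2]+[x,y])@R.T+p[:2]
        q=np.c_[q,np.full(4,z+dz)]
        S+=[(q[i],q[(i+1)%4]) for i in range(4)]
    return S
def fit(im,c,model,p0,dz=0,span=12):
    g0=cv2.cvtColor(im,cv2.COLOR_BGR2GRAY).astype(float); p0=np.array(p0,float)
    for s,spr in ((3.,span),(1.2,4)):
        g=cv2.GaussianBlur(g0,(0,0),s); gx,gy=cv2.Sobel(g,-1,1,0),cv2.Sobel(g,-1,0,1)
        def cost(p):
            t=0;n=0
            for A,B in segs(model,p,dz):
                w=np.linspace(.06,.94,40)[:,None]; q=w2p(c,A+(B-A)*w)
                d=q[-1]-q[0]; l=np.hypot(*d); nx,ny=-d[1]/l,d[0]/l
                v=map_coordinates(gx,q.T[::-1],order=1)*nx+map_coordinates(gy,q.T[::-1],order=1)*ny
                t+=l*np.mean(np.minimum(np.abs(v),150)); n+=l
            return -t/n
        best=None; rng=np.random.default_rng(0)
        for k in range(25):
            s0=p0+(rng.uniform(-1,1,3)*[spr,spr,8 if s>2 else 2] if k else 0)
            sim=np.vstack([s0]+[s0+e for e in np.diag([3,3,3])])
            r=minimize(cost,s0,method="Nelder-Mead",options=dict(initial_simplex=sim,xatol=.05,fatol=.01,maxiter=150))
            if best is None or r.fun<best.fun: best=r
        p0=best.x
    return p0,-best.fun
def draw(im,c,model,p,dz=0):
    for A,B in segs(model,p,dz):
        a,b=w2p(c,A),w2p(c,B); cv2.line(im,tuple(int(round(v*16)) for v in a),tuple(int(round(v*16)) for v in b),(0,0,255),1,cv2.LINE_AA,4)
E
cat > f.py <<'E'
from h import *
L=lambda n:(lambda d:(d["im"].copy(),{k:d[k] for k in d if k!="im"}))(np.load(n+".npz"))
out=[]
im,c=L("box"); p,s=fit(im,c,"box",(582,-65,-11)); print("box",p.round(1),s); draw(im,c,"box",p); out.append(im)
im,c=L("cover"); p,s=fit(im,c,"cover",(463,-363,-13)); print("cover",p.round(1),s); draw(im,c,"cover",p); out.append(im)
im,c=L("weights"); o=im.copy()
for u,v in [(136,440-298),(190,414-298),(255,431-298)]:
    q=p2w(c,u/.71,v/.71,28); 
    r=[fit(im,c,"weight",(q[0],q[1],y),span=5) for y in (0,45,90,135)]; p,s=max(r,key=lambda t:t[1]); print("weight",p.round(1),s); draw(o,c,"weight",p)
out.append(o)
im=cv2.imread("pics/top0.png"); c=camera_info("top"); p,s=fit(im,c,"tray",(489,397,-8)); print("tray",p.round(1),s); draw(im,c,"tray",p); out.append(im)
cv2.imwrite("pics/fit.png",cv2.resize(np.vstack([np.hstack(out[:2]),np.hstack(out[2:])]),(800,600),interpolation=cv2.INTER_AREA))
E
python3 f.py
```

```text
box [585.3 -66.1 -11.9] 122.06877644386807
cover [ 466.  -357.6  -15.4] 150.00000000000006
weight [439.7 240.2 -81.9] 120.98020818005183
weight [516.1 275.2  74.6] 150.00000000000006
weight [606.2 251.  -14.7] 150.00000000000006
tray [492.  401.3  -5.8] 78.99099209151323
```

View pics/fit.png

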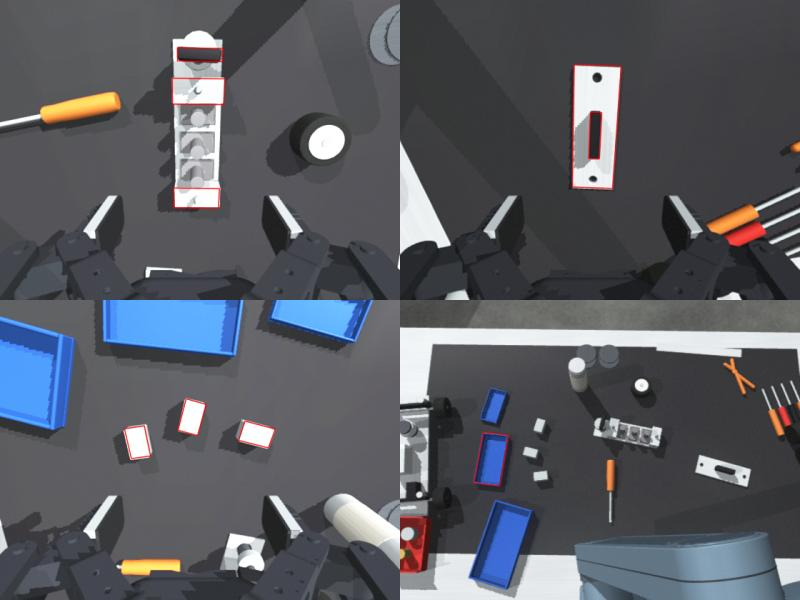

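```bash
sed -i 's/np.abs(v),150/np.abs(v),500/' h.py; python3 f.py
python3 - <<'E'
from h import *
for p in [(585,-66,120),(585,-66,25),(492,401,25),(610,38,54)]:
    for y in (78,84,168,36): print(p,y,(lambda q: None if q is None else np.round(q))(inverse_kinematics(p,[180,0,y])))
E
```

```text
box [585.9 -65.7 -11.3] 250.11319954032578
cover [ 465.6 -358.9  -15.4] 361.2218253671706
weight [438.  238.1  98.1] 238.73275449371016
weight [515.3 275.4  76.7] 342.71584547305827
weight [606.5 249.9 165. ] 278.263527480622
tray [492.  401.3  -5.8] 78.99099209151323
(585, -66, 120) 78 [-17.  24.  91.  -0.  65.  -5.]
(585, -66, 120) 84 [-17.  24.  91.   0.  65. -11.]
(585, -66, 120) 168 [-17.  24.  91.   0.  65. -95.]
(585, -66, 120) 36 [-17.  24.  91.  -0.  65.  37.]
(585, -66, 25) 78 [-17.  31.  96.  -0.  53.  -5.]
(585, -66, 25) 84 [-17.  31.  96.  -0.  53. -11.]
(585, -66, 25) 168 [-17.  31.  96.   0.  53. -95.]
(585, -66, 25) 36 [-17.  31.  96.  -0.  53.  37.]
(492, 401, 25) 78 [29. 34. 89. -0. 57. 41.]
(492, 401, 25) 84 [29. 34. 89. -0. 57. 35.]
(492, 401, 25) 168 [ 29.  34.  89.   0.  57. -49.]
(492, 401, 25) 36 [29. 34. 89. -0. 57. 83.]
(610, 38, 54) 78 [-7. 30. 91. -0. 58.  5.]
(610, 38, 54) 84 [-7. 30. 91. -0. 58. -1.]
(610, 38, 54) 168 [ -7.  30.  91.   0.  58. -85.]
(610, 38, 54) 36 [-7. 30. 91. -0. 58. 47.]
```

View pics/fit.png

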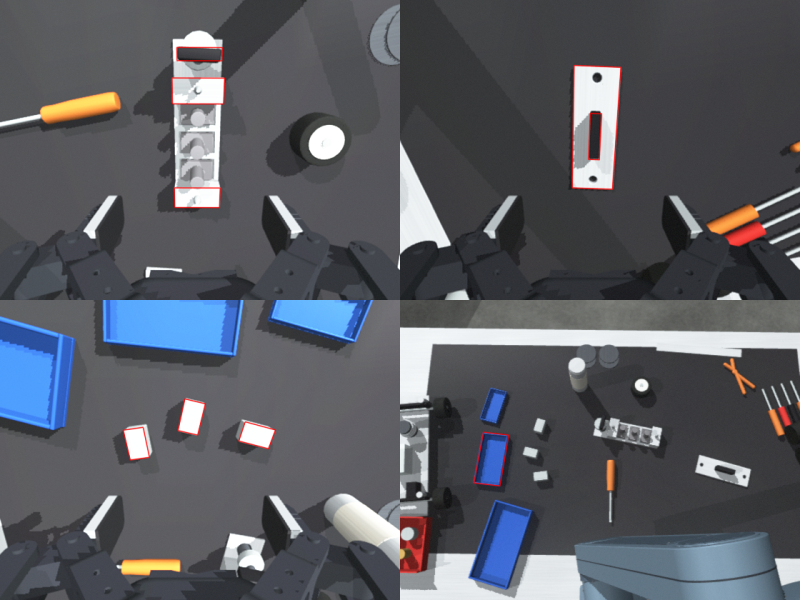

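```bash
cat >> h.py <<'E'
def off(p,dx,dy):
    a=np.radians(p[2]); return np.array([p[0]+dx*np.cos(a)-dy*np.sin(a), p[1]+dx*np.sin(a)+dy*np.cos(a)])
BOX=np.array([585.9,-65.7,-11.3]); TRAY=np.array([492,401.3,-5.8])
E
cat > sp.py <<'E'
from h import *
import sys
for i in map(int,sys.argv[1:]):
    s=off(BOX,0,(-40,0,40)[i]); t=off(TRAY,(-48,0,48)[i],0)
    set_gripper(70); move_pose([*s,125],[180,0,BOX[2]+90])
    hit=servo_line([*s,28],v=120,guard=15); set_gripper(0)
    w0=read_gripper_width(); f0=read_grasp_force(); servo_line([*s,125],v=150); w1=read_gripper_width()
    print(i,"hit",hit,"w",w0,w1,"f",f0)
    if w1<12: print("MISSED"); break
    move_pose([*t,125],[180,0,TRAY[2]+180]); w2=read_gripper_width(); print("w at tray",w2)
    hit=servo_line([*t,30],v=100,guard=10); print("down hit",hit,read_ee_pos())
    set_gripper(50); servo_line([*t,125],v=200); print(read_clock())
E
python3 sp.py 1
python3 - <<'E'
from h import *
im,c=wrist(); cv2.imwrite("pics/sp1.png",im)
E
```

```text
1 hit False w 16.123275517312614 16.092750228126327 f 58.41061770915985
w at tray 16.376510085747327
down hit False [492.58827589 401.66441851  30.73508135]
12.2
```

View pics/sp1.png

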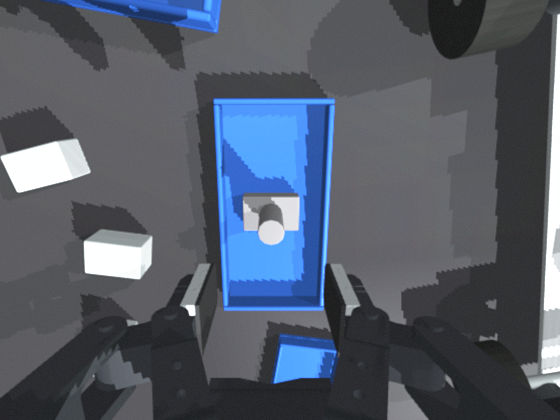

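The first spacer stands in the middle of the tray at pixel (270,215). On to the other two.

```bash
python3 sp.py 0 2
python3 - <<'E'
from h import *
# refine box now bays are empty; look at weights
o=[]
p=off(BOX,0,0); move_pose([*p,170],[180,0,BOX[2]+90]); pause(.2); im,c=wrist(); np.savez("box2.npz",im=im,**c)
for d in ("box","boxd"):
    q,s=fit(im,c,d,BOX); print(d,q.round(2),s)
draw(im,c,"boxd",q); RECTS["bays"]=[(0,y,50,32,10) for y in (-40,0,40)]
q3,s=fit(im,c,"bays",q,span=5); print("bays",q3.round(2),s); draw(im,c,"bays",q); o.append(im)
move_pose([517,254,170],[180,0,90]); pause(.2); im,c=wrist(); np.savez("weights2.npz",im=im,**c); k=im.copy()
for w in [(438,238.1,98.1),(515.3,275.4,76.7),(606.5,249.9,165)]:
    q,s=fit(im,c,"weight",w,span=5); print("w",q.round(1),s); draw(k,c,"weight",q)
o.append(k); cv2.imwrite("pics/bw.png",cv2.resize(np.vstack(o),None,fx=.71,fy=.71,interpolation=cv2.INTER_AREA)); print(read_clock())
E
```

```text
0 hit False w 16.155017787500476 16.59925395087464 f 58.41712474822998
w at tray 16.466864648130436
down hit False [444.80183297 406.49879433  30.657639  ]
20.7917
2 hit False w 16.58452984567711 16.241796673960312 f 58.42737793922424
w at tray 16.500267098020647
down hit False [540.31389336 396.7335243   30.6842351 ]
28.8167
box [586.   -65.51 -11.39] 228.18683725550113
boxd [585.9  -65.16 -11.2 ] 253.4313246848644
bays [579.67 -64.77 -11.23] 170.02378212915283
w [438.  238.2  97.9] 232.9276827096946
w [515.2 275.1  76.8] 321.82305719594603
w [606.4 249.6 165.4] 257.8536361739735
32.2667
```

View pics/bw.png

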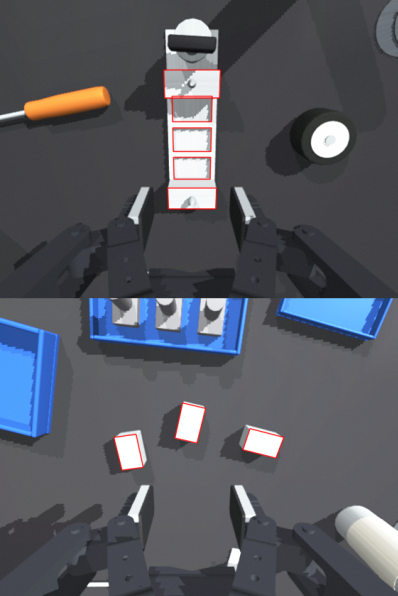

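```bash
sed -i 's/^BOX=np.array(\[[^]]*\])/BOX=np.array([586.0,-65.4,-11.3])/' h.py
cat > wt.py <<'E'
from h import *
import sys
W=[(438.0,238.2,97.9),(515.2,275.1,76.8),(606.4,249.6,165.4)]
for i in map(int,sys.argv[1:]):
    w=np.array(W[i],float); yaw=w[2]+90 if w[2]<120 else w[2]-90
    set_gripper(70); move_pose([w[0],w[1],150],[180,0,yaw]); pause(.2); im,c=wrist()
    q,s=fit(im,c,"weight",w,span=6); print(i,"fit",q.round(1),s.round(0))
    draw(im,c,"weight",q); cv2.imwrite(f"pics/wt{i}.png",im)
    if s<200 or np.hypot(*(q-w)[:2])>8: print("CHECK"); break
    yaw+=q[2]-w[2]
    servo_line([*q[:2],60],[180,0,yaw],v=150); hit=servo_line([*q[:2],4],v=80,guard=10); print("hit",hit)
    set_gripper(0); z0=read_ee_pos()[2]; w0=read_gripper_width(); servo_line([*q[:2],110],v=150); w1=read_gripper_width()
    print("w",round(w0,1),round(w1,1),"z0",round(z0,1),read_grasp_force().__round__(0) )
    if w1<38: print("MISSED"); break
    b=off(BOX,0,(-40,0,40)[i]); move_pose([*b,110],[180,0,BOX[2]+90]); w2=read_gripper_width(); print("w at box",round(w2,1))
    if w2<38: print("LOST"); break
    servo_line([*b,50],v=120); hit=servo_line([*b,z0+2.5],v=35,guard=8); print("down",hit,read_ee_pos().round(1))
    if read_ee_pos()[2]>z0+7: print("HIGH"); break
    set_gripper(62); servo_line([*b,110],v=150); print(read_clock())
E
python3 wt.py 0
```

```text
0 fit [437.4 237.6  97.9] 306.0
hit False
w 43.1 42.8 z0 4.8 61.0
w at box 42.9
down True [ 577.9 -104.5    8.9]
41.4417
```

```bash
python3 wt.py 1 2
python3 - <<'E'
from h import *
move_pose([*off(BOX,0,0),170],[180,0,BOX[2]+90]); pause(.2); im,c=wrist(); a=im.copy()
RECTS["wb"]=[(0,0,44,28,32)]
for y in (-40,0,40):
    p=off(BOX,0,y); q,s=fit(im,c,"wb",(*p,BOX[2]),span=3); print(y,(q-[*p,BOX[2]]).round(1),s.round(0))
move_pose([465.6,-358.9,170],[180,0,74.6]); pause(.2); im,c=wrist()
q,s=fit(im,c,"cover",(465.6,-358.9,-15.4)); print("cover",q.round(1),s); draw(im,c,"cover",q)
cv2.imwrite("pics/chk.png",cv2.resize(np.vstack([a,im]),None,fx=.71,fy=.71,interpolation=cv2.INTER_AREA)); print(read_clock())
E
```

```text
1 fit [514.7 274.6  76.7] 321.0
hit False
w 42.7 42.9 z0 4.9 62.0
w at box 42.4
down True [585.7 -65.3   8.9]
50.3917
2 fit [606.6 249.4 165.3] 284.0
hit False
w 42.6 42.7 z0 5.1 63.0
w at box 42.9
down True [593.6 -26.1   9. ]
58.875
-40 [7.2 1.2 0.1] 133.0
0 [6.8 0.8 1.5] 163.0
40 [6.7 0.2 0. ] 194.0
cover [ 465.6 -358.9  -15.4] 360.5032752612394
60.975
```

View pics/chk.png

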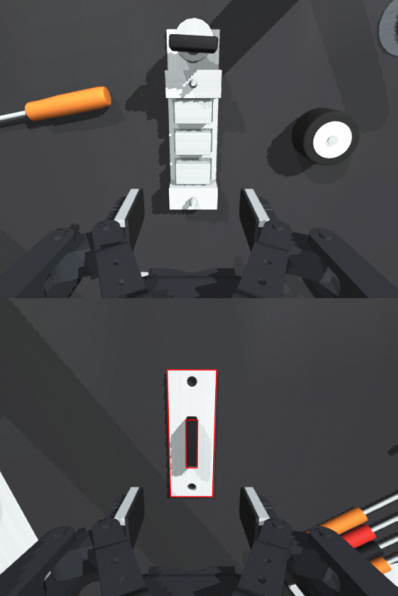

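All three weights are on the bay floors: contact came at pick height + 4 mm each time, and the picture shows them at columns 174–213, centred between the pillars. The cover hasn't moved and is at (192,433).

Next I grip and release the cover once in place, to measure the camera/tool offset along the closing direction, then re-fit it.

Run:
```python
from h import *
q=np.array([465.6,-358.9,-15.4])
set_gripper(40); servo_line([*q[:2],60],[180,0,q[2]+90],v=200); print(servo_line([*q[:2],12],v=80,guard=10))
set_gripper(0); pause(.3); P=read_ee_pos(); print("P",P.round(2),read_eef_rot().round(2),read_gripper_width())
set_gripper(40); servo_line([*q[:2],170],v=200); pause(.3); print("up",read_ee_pos().round(2)); im,c=wrist()
n,s=fit(im,c,"cover",q); print("fit",n.round(2),s)
a=np.radians(n[2]); d=n[:2]-P[:2]; print("bias along cover x,y",d@[np.cos(a),np.sin(a)],d@[-np.sin(a),np.cos(a)])
move_pose([*off(BOX,0,0),170],[180,0,BOX[2]+90]); pause(.3); print("up",read_ee_pos().round(2)); im,c=wrist()
for d in ("box","boxd"):
    b,s=fit(im,c,d,BOX,span=4); print(d,b.round(2),s)
print(read_clock())
```

```text
False
P [ 465.97 -359.33   12.79] [1.7993e+02 5.0000e-02 7.4600e+01] 12.98079169116509
up [ 465.32 -358.62  169.02]
fit [ 465.66 -358.89  -15.42] 359.41138175707846
bias along cover x,y -0.4153520290652054 0.3417559957957089
up [585.89 -66.47 169.96]
box [586.06 -65.19 -11.42] 230.05296445859148
boxd [585.94 -65.   -11.19] 263.65431431039264
66.6417
```

The offset is only about 0.4 mm. Now I grip, carry, check the cover in hand and lower it under a force guard.

```bash
cat > cv.py <<'E'
from h import *
RECTS["plate"]=[(0,0,60,172,8)]
def inhand(tag):
    pause(.3); P=read_ee_pos(); yaw=read_eef_rot()[2]; im,c=wrist()
    n,s=fit(im,c,"plate",(P[0],P[1],yaw-90),dz=P[2]-12.8,span=4)
    a=np.radians(n[2]); d=n[:2]-P[:2]; print(tag,"w",round(read_gripper_width(),1),"dx,dy,dyaw",(d@[np.cos(a),np.sin(a)]).round(2),(d@[-np.sin(a),np.cos(a)]).round(2),(n[2]-yaw+90).round(2),s.round(0),"F",np.round(read_contact_force(),1),"clock",read_clock())
    draw(im,c,"plate",n,P[2]-12.8); cv2.imwrite(f"pics/{tag}.png",im)
if __name__=="__main__":
    q=np.array([465.65,-358.9,-15.4]); B=np.array([586.0,-65.2,-11.3])
    move_pose([*q[:2],170],[180,0,q[2]+90]); servo_line([*q[:2],60],v=200); servo_line([*q[:2],12],v=80,guard=10)
    set_gripper(0); servo_line([*q[:2],130],v=80); inhand("lifted")
    servo_line([*B[:2],130],[180,0,B[2]+90],v=120); inhand("overbox")
    servo_line([*B[:2],74],v=60); inhand("hover")
E
python3 cv.py
```

```text
lifted w 13.3 dx,dy,dyaw -0.34 0.05 -0.02 226.0 F [-0.1 -0.6 -3.2] clock 71.625
overbox w 13.0 dx,dy,dyaw -0.32 0.05 -0.02 210.0 F [-0.3  0.2 -2.5] clock 74.7667
hover w 12.7 dx,dy,dyaw -0.34 0.05 -0.02 212.0 F [ 0.2  0.2 -3.5] clock 76.2
```

Run:
```python
from cv import *
B=np.array([586.0,-65.2,-11.3])
h=servo_line([*B[:2],51.5],v=20,guard=12); print(h,read_ee_pos().round(2),np.round(read_contact_force(),1),np.round(read_torque(),2))
inhand("down"); print(read_ee_pos().round(2))
```

```text
False [586.14 -65.23  51.66] [ 0.   0.8 -2. ] [-0.03  0.02 -0.06]
down w 12.9 dx,dy,dyaw -0.3 0.05 0.0 187.0 F [-0.1 -0.3 -3.5] clock 77.825
[586.05 -65.2   51.58]
```

View pics/down.png

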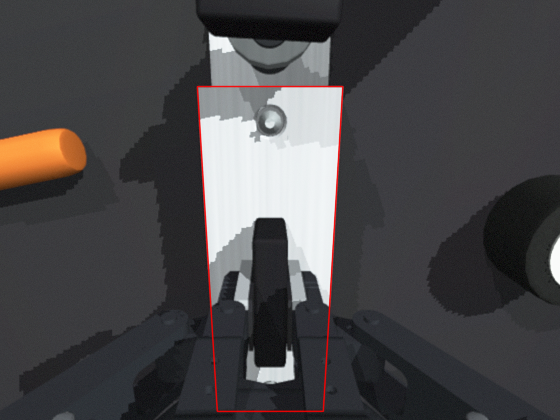

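Pin b's tip shows through its hole at (271,121), and there is no side force. I lower to contact, release and then check.

Run:
```python
from cv import *
B=np.array([586.0,-65.2,-11.3])
h=servo_line([*B[:2],49],v=8,guard=6); print(h,read_ee_pos().round(2),np.round(read_contact_force(),1),np.round(read_torque(),2))
pause(.3); set_gripper(40); servo_line([*B[:2],125],v=100)
cg=off(B,0,108)
move_pose([*off(B,0,60),190],[180,0,B[2]+90]); pause(.2); im,c=wrist()
RECTS["seated"]=[(0,0,60,172,46),(0,0,14,60,76)]; RECTS["bar"]=[(0,0,44,12,82)]
n,s=fit(im,c,"seated",B,span=4); print("cover",n.round(2),s); m,s=fit(im,c,"bar",(*cg,B[2]),span=4); print("bar",m.round(2),s,"expected",cg.round(2))
draw(im,c,"seated",n); draw(im,c,"bar",m); cv2.imwrite("pics/seated.png",im)
for y in (B[2]+180,B[2]+180-132): print(np.round(inverse_kinematics([*cg,56],[180,0,y])))
print(read_clock())
```

```text
True [586.15 -65.22  50.78] [-0.3  0.9  6.2] [-0.04  0.04  0.  ]
cover [585.82 -64.98 -11.27] 323.79909791986336
bar [605.4   42.43 -13.33] 225.47921531219805 expected [607.16  40.71]
[ -7.  30.  92.   0.  58. -85.]
[-7. 30. 92. -0. 58. 47.]
80.3417
```

View pics/seated.png

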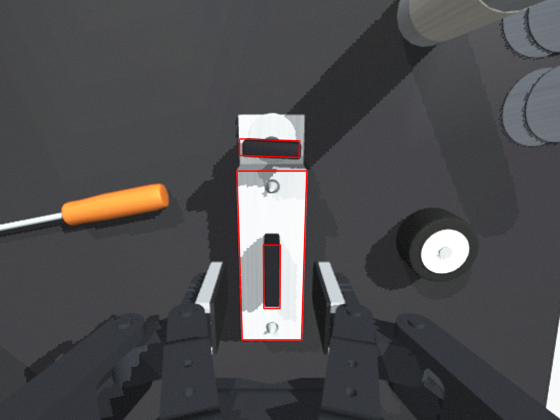

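Everything is seated: contact came at 50.78 against 50.8 expected, and the cover is centred within 0.3 mm. Now the cam, clockwise, watching the torque.

Run:
```python
from cv import *
B=np.array([586.0,-65.2,-11.3]); cg=off(B,0,108); y0=B[2]+180
set_gripper(30); move_pose([*cg,120],[180,0,y0]); print(servo_line([*cg,56],v=60,guard=10)); set_gripper(0)
pause(.2); print("w",read_gripper_width(),np.round(read_contact_force(),1))
for d in (20,40,60,80,100,110,120,127,132):
    move_pose([*cg,56],[180,0,y0-d]); pause(.15)
    print(d,round(np.radians(d),2),"yaw",round(read_eef_rot()[2],1),"Mz",round(read_torque()[2],3),"F",np.round(read_contact_force(),1),"w",round(read_gripper_width(),1))
print(read_clock())
```

```text
False
w 11.128863165812612 [-1.2 -4.7  6.9]
20 0.35 yaw 148.7 Mz -0.015 F [-1.2 -5.6  5.3] w 11.3
40 0.7 yaw 128.7 Mz -0.065 F [-2.6 -6.4  6.4] w 11.3
60 1.05 yaw 108.7 Mz -0.04 F [-1.8 -6.3  7. ] w 10.5
80 1.4 yaw 88.7 Mz 0.004 F [-3.3 -7.4  7.2] w 10.5
100 1.75 yaw 68.7 Mz -0.065 F [-4.4 -6.2  7.4] w 10.9
110 1.92 yaw 58.7 Mz -0.083 F [-3.9 -6.5  7.6] w 10.9
120 2.09 yaw 48.7 Mz -0.084 F [-4.3 -6.8  8.3] w 10.7
127 2.22 yaw 41.7 Mz -0.03 F [-4.3 -6.6  8.2] w 11.0
132 2.3 yaw 36.7 Mz 0.021 F [-4.5 -6.1  8.7] w 10.7
88.2
```

Run:
```python
from cv import *
B=np.array([586.0,-65.2,-11.3]); cg=off(B,0,108)
set_gripper(30); servo_line([*cg,120],v=100); pause(.2)
move_pose([*off(B,0,60),190],[180,0,B[2]+90]); pause(.2); im,c=wrist()
RECTS["seated"]=[(0,0,60,172,46),(0,0,14,60,76)]; RECTS["bar"]=[(0,0,44,12,82)]
n,s=fit(im,c,"seated",B,span=3); print("cover",n.round(2),s); 
for d in (90,110,132):
    m,s=fit(im,c,"bar",(*cg,B[2]-d),span=3); print("bar",m.round(2),s,"angle",np.radians(B[2]-m[2]))
draw(im,c,"bar",(*cg,B[2]-132)); cv2.imwrite("pics/cam1.png",cv2.resize(im[60:360,120:420],None,fx=2,fy=2)); print(read_clock())
```

```text
cover [585.23 -66.88 -10.99] 331.4264519544247
bar [ 601.23   45.54 -115.28] 130.41973686162814 angle 1.814807205589033
bar [ 606.28   41.28 -142.2 ] 294.75991124936996 angle 2.2846950388944047
bar [ 606.28   41.28 -142.21] 294.7602700071243 angle 2.284827926651393
90.5667
```

View pics/cam1.png

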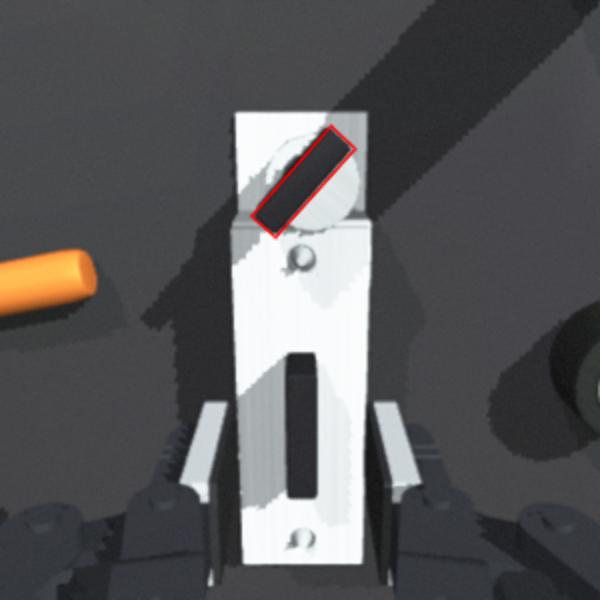

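The cam bar sits at 2.28 rad and the lobe touches the cover edge, at about (300,222) in the crop. The cover moved about 2 mm away from the cam to take up the pin slack and is still seated. I retreat and take a final look at the whole scene.

Run:
```python
from cv import *
B=np.array([586.0,-65.2,-11.3])
servo_line([*off(B,0,60),260],v=200); set_joints([-80.088,14.817,87.949,0,77.235,-11.62]); pause(.3)
a=grab_frame("top"); b=grab_frame("side")
cv2.imwrite("pics/end.png",np.vstack([cv2.resize(a[60:280,90:510],(800,419),interpolation=cv2.INTER_CUBIC)[:,:], cv2.resize(b[120:290,180:510],(349,180))[:, :] if 0 else cv2.copyMakeBorder(cv2.resize(b[120:290,180:510],(349,180)),0,0,0,451,cv2.BORDER_CONSTANT)])); print(read_clock(),np.round(read_contact_force(),1))
```

```text
93.7583 [-0.7  0.4 -0. ]
```

View pics/end.png

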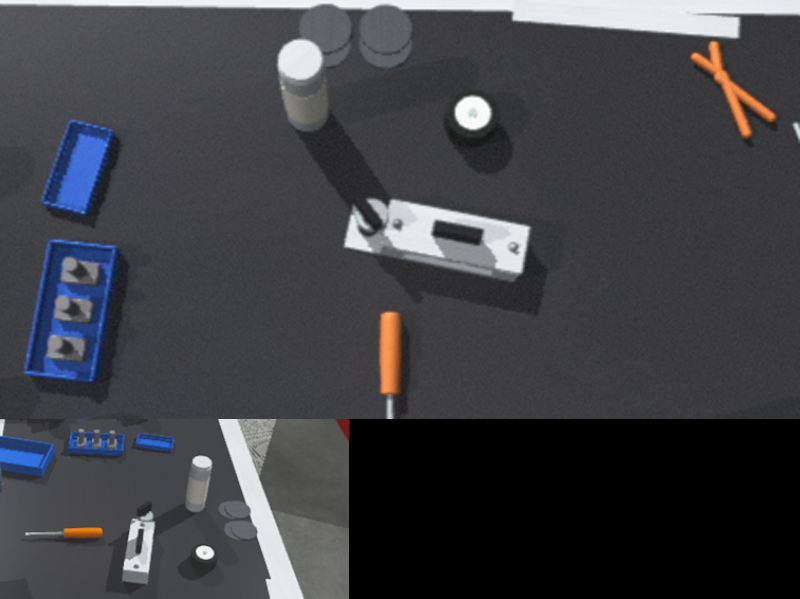

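The final view shows three spacers in the middle tray (around (72,308)), no loose weights, the cover seated on both pins (397,224) and (513,247), and the cam turned. The wheel, can and screwdriver are where they started. I'm handing it in.

```bash
python3 -c "
from bench import *
print(close_job())"
```

```text
the job is handed in; nothing more can be done
None
```

I handed the job in at about 94 s, but `close_job()` returned no verdict: all three spacers are in the middle blue tray, all three weights lie on the bay floors, the cover is down on both pins, and the cam is clamped at about 2.28 rad; I did not measure the cam's force on the cover.

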